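# Shut and cap one valve on a crowded bench manifold

## Robot

A 6-joint arm with a two-finger parallel gripper is mounted at the origin on the work surface. World frame = base frame: x ahead of the robot, y to its left, z up, the work surface at z = 0. Lengths are in m, angles in rad, forces in N, time in s.
With the tool pointing down it reaches from about 0.35 to 0.85 m from the base axis. Payload 8.1 kg.
Tool frame: the origin (TCP) lies at the very end of the fingers, on their centre line; the grasp point (between the pads) lies 19 mm behind it; z points along the fingers, y is the line along which they close (so a half turn about z gives the same grasp; the last joint's range is limited). The gripper opens to 93 mm and grips with 3 to 60 N. Pads are 15 mm wide; open, the fingers measure 128 mm over their backs; the gripper's body (75 mm by 188 mm) begins 65 mm behind the grasp point.
Start: joints at [-1.188, 0.13, 1.488, -0, 1.523, -0.085], TCP at [0.271, -0.536, 0.219] pointing down, gripper open.
Joint ranges: [-2.96, 2.96], [-0.89, 2.26], [0.02, 2.5], [-1.34, 4.48], [0, 2.73], [-2.66, 2.66]. Speed limits (rad/s): [2.39, 2.39, 2.79, 3.14, 3.14, 3.14].

## Interface

Orientations are given as a 3x3 rotation matrix whose columns are the frame's x, y, z axes.
In Python, from bench import read_state, capture, finish_job, spot_in, masks_of gives the robot as it stands.
- The arm moves only by the tool play_rows, never from a script. Its argument "plan" is one flat list of numbers, 7 for each row, row after row: the turn, a rotation vector about the tool's x, y, z in units of 6 degrees (1.0 is 6 degrees), then the shift along the tool's x, y, z in units of 30 mm (1.0 is 30 mm), then the opening, from 0 (shut) to 1 (fully open). In form: [wx, wy, wz, dx, dy, dz, hand, wx, wy, wz, dx, dy, dz, hand, ...]. A call has exactly 8 rows; each row shifts and turns the commanded pose from where the row before left it, along the tool's axes as they then stand; what a row does not reach is not made up. A row lasts 1/12 s, in which the tool goes at most 41.7 mm and 7.16 degrees, less where a joint would pass 70% of its speed; a pose out of reach is approached as far as the arm can. A call is refused whole if a number of a shift passes 1 or a number of a turn 1, either way. A call with a gripper value outside its range is refused whole. The fingers move at their own pace and stop on an object; the grip force is fixed at half the most. Time passes only in rows, so rows that do not move let the fingers close, or fill a call up. It gives the time, the measured TCP pose, the force, the opening and the grip force at its end, in the units of the state.
- read_state(): the state, without advancing time (a new reading comes with each control period).
- capture(name): name is "scene" or "top"; returns a dict with "img" (480x640x3 uint8, red, green, blue), "K" (3x3 intrinsics, pixels), "extrinsics" (4x4, takes a point from camera to world coordinates). Camera axes: x right, y up, looking along -z (the intrinsics and any distortion apply to the point x, -y, -z); pixel columns grow to the right and rows downward; lengths in m; the calibration is good to about 2 mm. A picture is of the moment at which its call begins. There is no depth.
- finish_job(): hands the job in; it is judged then, once.
Trained networks look in the newest picture that a camera, given by its name, has taken for a name from the list of things; names that differ only in an ending like _2 or _b are one class to them, and where a whole thing is asked for, a point or a joint stands for the part that bears it (a point fixed in the world has none). Each returns a list of dicts, best first, with "conf" (0 to 1); they miss things now and then, are a little off and sometimes report something else, mostly with a low value. They report only what shows in the picture. A call takes as long as a camera call.
- spot_in(camera, label): "location" ([column, row] as shares, 0 to 1, of the picture: columns of its width, rows of its height, amid what is visible of it).
- masks_of(camera, label): "region" (480x640 bool, what is visible of it) and "location" ([column, row] as shares, 0 to 1, of the picture: columns of its width, rows of its height, amid what is visible of it).
The state is a dict: "time_s": time; "q": joint angles; "qvel": joint speeds; "joint_torque": joint torques, N m; "ee_pos": TCP position; "orientation": TCP orientation; "force": force on the tool from outside, world axes, zero at the start; "wrist_torque": the same for the moment, N m; "grip_width": finger opening in m; "grip_force": force on a finger pad.
Only numpy, scipy, OpenCV 4.12 (cv2) and the standard library are available. Lean on these libraries where they do the work, as an engineer would, in place of code of your own. Each camera call takes 0.05 s, during which the arm holds its last target. There are 200 camera calls.

## Task

The torch on the bar-handled valve is away for repair. Turn that valve's bar handle clockwise until you feel the stem land on its soft seat, nip it finger-tight without forcing it, then stand the metal lock-off cap over it, square on the manifold and let go. Do not touch the round-knob valves beside it, and leave the jar, solder spool and tankard where they are.

Things in the scene. Friction and masses are not known exactly. Their poses are not given: they have to be found in the camera images.
- manifold: fixed square aluminium bar on the bench, 400 mm long (its y), 56 wide, flat top 45 mm above the bench; origin at bench level under its middle. On top five valves in a row along y, 65 mm apart, middle one at y 0; the bar-handled one is in one of the three middle places, the others have round knobs. Copper pipes on its +x side (to x 76 mm) and at its +y end (to y 250 mm), under 45 mm high
- bar_grip (a point): middle of the black bar handle, on the vertical stem axis, 105 mm above the bench. Bar 38 mm long (point x), 12 thick (point y), 20 tall. Below it only a hub 14 and stem 10 mm thick, down to the brass bonnet's top at 76 mm. Clockwise from above closes: light drag of 0.04 N m for 0.2 to 1.3 rad (differs each time, cannot be seen), then it lands on its seat. Anticlockwise opens, up to a stop
- seat (a joint): squeeze of the valve's soft seat in m, 0 until the stem lands on it (wherever the handle then points), then 0.06 mm per 0.1 rad of handle: far too little to see or measure, so go by feel. On landing, the handle's torque while turning jumps from 0.04 to 0.25 N m, then rises 0.12 per 0.1 rad; held still it reads 0.05 to 0.1 less. It stays as left. Finger-tight: 0.02 to 0.1 mm; over 0.13 mm cut
- cap: loose round aluminium lock-off cap standing mouth down on the bench, 0.1 to 0.16 kg: outside 55 mm wide, 78 high; inside 48 wide, 74 deep; on top a boss 20 mm thick, 34 tall. Origin at the centre of its open mouth, z up. Over the valve it stands on the manifold's top (mouth 45 mm above the bench) with 4 mm to spare round the bar; the boss is then above all knobs
- cap_grip (a point): where to grip the cap: on the axis of its boss, 102 mm above its mouth (10 mm below the boss top, 24 mm above the cup)
- valve_a: neighbour valve with a round fluted black knob 40 mm wide, its top 115 mm above the bench, brass bonnet below; do not touch. Origin on its axis at the manifold's top
- valve_b: like valve_a
- valve_c: like valve_a
- valve_d: like valve_a
- flux_jar: loose round jar 60 mm wide, 75 mm high, 0.2 kg, upright; origin at the centre of its underside. A bystander
- spool: loose reel of solder lying flat, 54 mm wide, 40 mm high, 0.25 kg; origin at the centre of its underside. A bystander
- tankard: loose small metal tankard with a side handle, 64 mm wide, 75 mm high, 0.2 kg; origin at the centre of its underside. A bystander

How it is judged:
By the outcome, as a careful person would: the job done as asked, in the order asked, and still so for the second after the job is handed in, with the robot touching nothing.
It also fails if it takes over 72 s, if anything falls off the work surface, if the arm or the gripper's body presses on something with over 40 N, if the wrist force passes 120 N, or if a joint passes its speed limit or range.

## Working session

There is one attempt and no reset: what is moved stays moved. The work goes in short steps, Python scripts to look and compute and a tool call to move; the robot and the scene stay as the last step left them, time stands still between calls to the robot, and variables do not carry over. Pictures are saved under pics/ and viewed, at most 10 in all, crops included, and the job is handed in when it is done.

Besides the shell and the picture viewer there is one more tool, called after "Request:" as name(argument=value, ...), one argument or row to a line, values as JSON. play_rows: Moves the arm, as the interface text tells. Its arguments: {"type":"object","properties":{"plan":{"type":"array","items":{"type":"number"}}},"required":["plan"]}

```bash
mkdir -p pics; ls; cat > h.py <<'E'
import numpy as np,cv2
from bench import *
def snap(c,n=None):
    d=capture(c)
    if n: cv2.imwrite('pics/'+n+'.png',d['img'][:,:,::-1])
    return d
E
python3 - <<'E'
from h import *
for c in ('scene','top'):
    d=snap(c,c+'1'); print(c,d['K'].tolist(),d['extrinsics'].round(4).tolist(),[k for k in d])
    for l in ['manifold','bar_grip','cap','cap_grip','valve_a','flux_jar','spool','tankard']:
        print(l,[(round(r['conf'],2),(np.array(r['location'])*[640,480]).round(1).tolist()) for r in spot_in(c,l)][:5])
s=read_state();print(s)
E
```

```text
pics
scene [[460.08402510932234, 0.0, 321.5734235873648], [0.0, 460.08402510932234, 241.66578473547128], [0.0, 0.0, 1.0]] [[-0.9087, -0.3397, 0.2425, 0.75], [0.4171, -0.76, 0.4984, 0.4643], [0.015, 0.554, 0.8324, 0.8537], [0.0, 0.0, 0.0, 1.0]] ['img', 'K', 'extrinsics']
manifold [(0.69, [304.9, 318.2])]
bar_grip [(0.56, [297.2, 234.7])]
cap [(0.92, [281.6, 136.3])]
cap_grip [(0.75, [278.1, 136.6]), (0.52, [402.6, 267.7])]
valve_a [(0.87, [328.5, 324.9]), (0.84, [305.1, 263.4]), (0.8, [284.4, 212.3]), (0.69, [317.2, 297.3])]
flux_jar [(0.92, [443.3, 399.1])]
spool [(0.71, [341.3, 199.2])]
tankard [(0.59, [403.5, 267.9]), (0.49, [441.8, 398.1])]
top [[443.63262096417697, 0.0, 325.8877581930378], [0.0, 443.63262096417697, 234.18527353221535], [0.0, 0.0, 1.0]] [[-0.0256, 0.9862, -0.1637, 0.3653], [-0.9996, -0.0265, -0.0036, -0.0088], [-0.0079, 0.1635, 0.9865, 0.9576], [0.0, 0.0, 0.0, 1.0]] ['img', 'K', 'extrinsics']
manifold [(0.73, [308.6, 209.2]), (0.34, [489.9, 249.1])]
bar_grip [(0.6, [330.3, 203.2])]
cap [(0.26, [148.7, 267.0])]
cap_grip [(0.97, [488.5, 248.5]), (0.47, [309.2, 208.5
[... 311 characters left out ...]
1.52301671e+00, -8.53825366e-02]), 'qvel': array([-0.00136834, -0.00166226, -0.00321799, -0.00104753, -0.00092797,
       -0.00057887]), 'joint_torque': array([ 4.60147876e-04, -5.59743118e+01, -4.92062938e+01,  7.68342940e-02,
        2.25748366e-02, -3.08123856e-05]), 'ee_pos': array([ 0.270559  , -0.53553458,  0.21865452]), 'orientation': array([[ 8.92579558e-01,  4.50889935e-01, -7.45269514e-06],
       [ 4.50889935e-01, -8.92579558e-01, -1.15634804e-05],
       [-1.18659803e-05,  6.96098102e-06, -1.00000000e+00]]), 'force': array([ 0.49842792,  0.56017536, -0.45048085]), 'wrist_torque': array([ 0.03080318, -0.05813572,  0.02984217]), 'grip_force': 0.0, 'grip_width': 0.09288222463945417}
```

View pics/scene1.png

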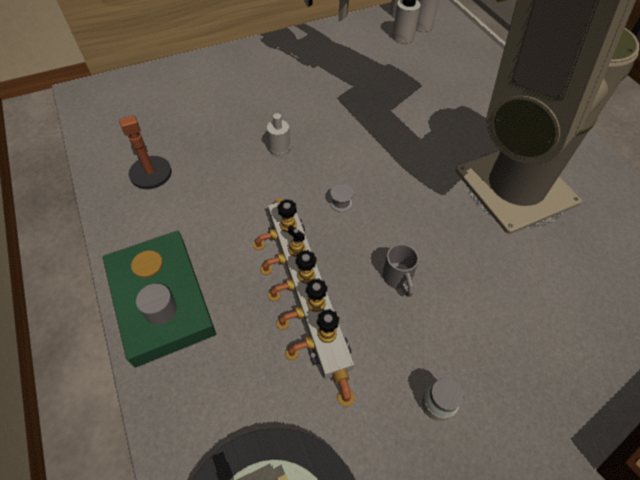

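View pics/top1.png

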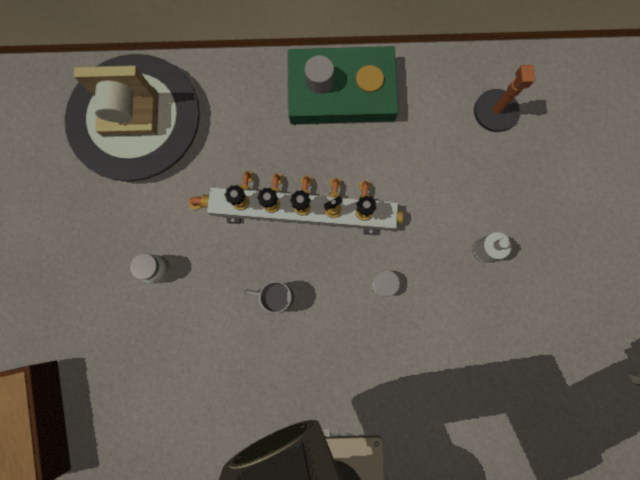

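The scene view shows the bar valve at about (297,237), second from the far end, and the cap at (279,136). The top view shows them at about (333,204) and (497,244). Next I zoom in on both.

```bash
python3 - <<'E'
from h import *
t=cv2.imread('pics/top1.png');s=cv2.imread('pics/scene1.png')
a=cv2.resize(t[180:230,290:390],None,fx=7,fy=7,interpolation=cv2.INTER_CUBIC)[:, :700]
b=cv2.resize(s[195:275,245:345],None,fx=3.5,fy=3.5,interpolation=cv2.INTER_CUBIC)
c=cv2.resize(t[220:280,460:520],None,fx=4,fy=4,interpolation=cv2.INTER_CUBIC)
im=np.zeros((600,800,3),np.uint8); 
b=b[:250];im[:350,:700]=a; im[350:600,:350]=b; im[350:590,400:640]=c
cv2.imwrite('pics/z1.png',cv2.convertScaleAbs(im,alpha=1.6))
E
```

```text
(no output)
```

View pics/z1.png

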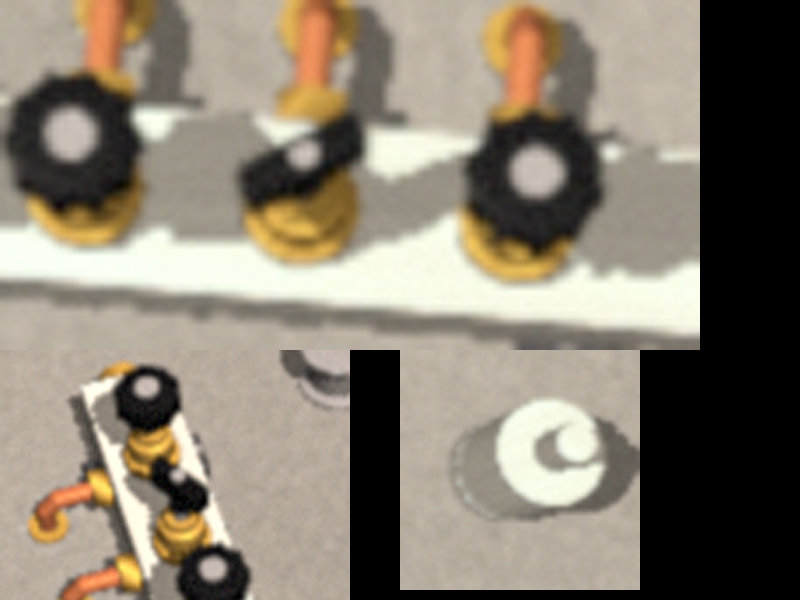

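The bar handle has a silver centre spot, at top (333.4,201.7) and scene (296.4,231.6). The neighbouring knobs have silver spots at top (300.1,199) and (366.7,204.4). The boss top is at top-view (504,243) and the cup top at (497,245.5). Now I triangulate these.

```bash
cat >> h.py <<'E'
def ray(d,p):
    K,E=np.array(d['K']),np.array(d['extrinsics'])
    v=np.array([(p[0]-K[0,2])/K[0,0],-(p[1]-K[1,2])/K[1,1],-1.])
    return E[:3,3],E[:3,:3]@v/np.linalg.norm(v)
def onz(d,p,z):
    o,v=ray(d,p); return (o+v*(z-o[2])/v[2])
def tri(d1,p1,d2,p2):
    o1,v1=ray(d1,p1);o2,v2=ray(d2,p2)
    A=np.stack([v1,-v2],1);t=np.linalg.lstsq(A,o2-o1,rcond=None)[0]
    a,b=o1+t[0]*v1,o2+t[1]*v2; return (a+b)/2,np.linalg.norm(a-b)
def proj(d,P):
    K,E=np.array(d['K']),np.array(d['extrinsics'])
    c=E[:3,:3].T@(np.array(P)-E[:3,3]); return np.array([K[0,2]-K[0,0]*c[0]/c[2],K[1,2]+K[1,1]*c[1]/c[2]])
def spotc(img,p,r=5):
    g=img.astype(float).mean(2);x0,y0=int(round(p[0])),int(round(p[1]))
    for _ in range(3):
        Y,X=np.mgrid[y0-r:y0+r+1,x0-r:x0+r+1]
        w=g[Y,X];m=((X-x0)**2+(Y-y0)**2<=r*r); w=np.clip(w-70,0,None)*m
        c=np.array([(w*X).sum(),(w*Y).sum()])/w.sum(); x0,y0=c.round().astype(int)
    return c
E
python3 - <<'E'
from h import *
T=snap('top');S=snap('scene')
tp=[(366.7,204.4),(333.4,201.7),(300.1,199),(267.5,197),(234.5,194)]
sp=[(286.7,205),(296.4,231.6),(305.9,257.6),(316.5,287),(328,317)]
for a,b in zip(tp,sp):
    r=3 if a[0]==333.4 else 4
    A,B=spotc(T['img'],a,r),spotc(S['img'],b,r); P,e=tri(T,A,S,B)
    print(A.round(1),B.round(1),P.round(4),round(e,4),onz(T,A,.115).round(4),onz(S,B,.115).round(4))
print('bar ends',[onz(T,(290+x/7,180+y/7),.115).round(4)[:2].tolist() for x,y in((243,190),(362,130),(252,175),(268,200),(335,120),(350,155))])
for n in('cap','bar_grip','flux_jar','spool','tankard','manifold'):
  for c,d in(('top',T),('scene',S)):
    for r in masks_of(c,n)[:2]:
        ys,xs=np.nonzero(r['region']);print(n,c,round(r['conf'],2),(np.array(r['location'])*[640,480]).round(1),xs.min(),xs.max(),ys.min(),ys.max(),len(xs))
im=np.hstack([cv2.resize(T['img'][215:275,460:530],None,fx=5,fy=5,interpolation=cv2.INTER_CUBIC),cv2.resize(S['img'][105:165,245:315],None,fx=5,fy=5,interpolation=cv2.INTER_CUBIC)])
cv2.imwrite('pics/z2.png',im[:,:,::-1])
E
```

```text
[366.2 204.1] [286.4 205.1] [ 0.5626 -0.0861  0.1171] 0.0019 [ 0.5622 -0.0857  0.115 ] [ 0.5627 -0.0884  0.115 ]
[332.6 200.6] [297.5 228.4] [ 0.568  -0.02    0.1245] 0.0017 [ 0.571  -0.0206  0.115 ] [ 0.565  -0.0257  0.115 ]
[299.7 198.7] [305.4 257. ] [0.5769 0.0429 0.1168] 0.0019 [0.5766 0.0436 0.115 ] [0.5772 0.0412 0.115 ]
[266.5 196. ] [316.1 286.1] [0.5841 0.1075 0.1171] 0.0017 [0.5839 0.1083 0.115 ] [0.5842 0.1059 0.115 ]
[233.4 193.3] [327.8 317.8] [0.5911 0.1723 0.1172] 0.0015 [0.5911 0.1733 0.115 ] [0.5912 0.171  0.115 ]
bar ends [[0.5584, -0.0049], [0.5746, -0.0384], [0.5626, -0.0075], [0.5554, -0.0117], [0.5777, -0.031], [0.5676, -0.0349]]
cap top 0.82 [490.1 249.3] 472 510 233 262 879
cap scene 0.82 [279.9 139.8] 267 289 113 156 807
bar_grip scene 0.6 [295.8 234.3] 287 303 225 240 159
flux_jar top 0.85 [150.5 266.8] 130 169 254 283 956
flux_jar scene 0.89 [442.2 396.3] 422 461 378 421 1287
spool top 0.96 [388.4 283.3] 371 398 271 296 579
spool scene 0.59 [341.7 200.5] 330 352 184 211 561
tankard top 0.8 [276.5 299.1] 244 293 280 313 998
tankard scene 0.76 [400.4 268.4] 383 418 244 295 1306
tankard scene 0.67 [278.5 135. ] 267 289 113 156 799
manifold top 0.73 [309.8 207.9] 188 401 171 235 4862
manifold scene 0.95 [306.3 319.5] 253 354 198 406 4986
```

View pics/z2.png

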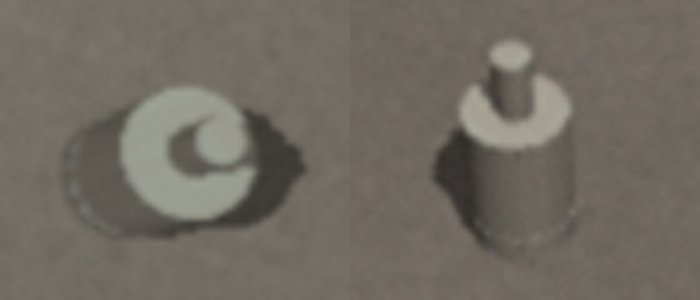

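The crop shows the boss top at top (504.4,242.6) and scene (277,116). The cup's upper face is centred at about (497.6,245.4) and (278,127).

```bash
python3 - <<'E'
from h import *
T=snap('top');S=snap('scene')
for a,b,z in(((504.4,242.6),(277,116),.112),((497.6,245.4),(278,127),.078)):
    P,e=tri(T,a,S,b);print(P.round(4),round(e,4),onz(T,a,z).round(4),onz(S,b,z).round(4))
for n,h in(('spool',.04),('tankard',.075),('flux_jar',.075)):
    print(n,[onz(T,np.array(masks_of('top',n)[0]['location'])*[640,480],h*.6).round(3)])
g=T['img'].mean(2).astype(np.uint8)
w=np.array([317,192,348,212]);c=g[192:212,317:348]
c4=cv2.resize(c,None,fx=8,fy=8,interpolation=cv2.INTER_CUBIC)
m=(c4<45).astype(np.uint8);n,l,st,ce=cv2.connectedComponentsWithStats(m);k=1+st[1:,4].argmax()
pts=np.argwhere(l==k)[:,::-1].astype(np.float32);W=np.array([onz(T,(317+(x-3.5)/8,192+(y-3.5)/8),.113)[:2] for x,y in pts[::5]],np.float32)
print(cv2.minAreaRect(W*1000),st[k])
u=np.linalg.svd(W-W.mean(0),full_matrices=False)[2][0];print('axis deg',np.degrees(np.arctan2(u[1],u[0])))
s=read_state();R=s['orientation'];print(s['time_s'],'tool x deg',np.degrees(np.arctan2(R[1,0],R[0,0])))
E
```

```text
[ 0.4804 -0.3489  0.1099] 0.0004 [ 0.48  -0.348  0.112] [ 0.4813 -0.3468  0.112 ]
[ 0.48   -0.3488  0.0755] 0.0009 [ 0.4793 -0.3476  0.078 ] [ 0.4812 -0.3466  0.078 ]
spool [array([ 0.407, -0.133,  0.024])]
tankard [array([0.386, 0.099, 0.045])]
flux_jar [array([0.454, 0.364, 0.045])]
((565.6654052734375, -21.864839553833008), (17.459453582763672, 38.57621765136719), 27.36385154724121) [  60   32  137  114 7081]
axis deg -61.445217
1.85 tool x deg 26.803447407727514
```

Request:
play_rows(
  plan=[0, 0, 0, 0.9, -0.58, 0, 0.32, 0, 0, 0, 0.9, -0.58, 0, 0.32, 0, 0, 0, 0.9, -0.58, 0, 0.32, 0, 0, 0, 0.9, -0.58, 0, 0.32, 0, 0, 0, 0.9, -0.58, 0, 0.32, 0, 0, 0, 0.9, -0.58, 0, 0.32, 0, 0, 0, 0.9, -0.58, 0, 0.32, 0, 0, 0, 0.9, -0.58, 0, 0.32],
)

```text
time_s: 2.52
ee_pos: [0.4012, -0.3125, 0.2188]
orientation: [[0.893, 0.451, 0.0], [0.451, -0.893, -0.0], [0.0, 0.0, -1.0]]
force: [0.9, 0.3, 0.6]
grip_width: 0.044
grip_force: 0.0
```

Request:
play_rows(
  plan=[0, 0, 0, 0.9, -0.58, 0, 0.32, 0, 0, 0, 0.9, -0.58, 0, 0.32, 0, 0, 0, 0.9, -0.58, 0, 0.32, 0, 0, 0, 0.9, -0.58, 0, 0.32, 0, 0, 0, 0.9, -0.58, 0, 0.32, 0, 0, 0, 0.9, -0.58, 0, 0.32, 0, 0, 0, 0.9, -0.58, 0, 0.32, 0, 0, 0, 0.9, -0.58, 0, 0.32],
)

```text
time_s: 3.18
ee_pos: [0.5313, -0.0907, 0.2188]
orientation: [[0.893, 0.451, 0.0], [0.451, -0.893, -0.0], [0.0, 0.0, -1.0]]
force: [-0.2, -1.5, -0.3]
grip_width: 0.0298
grip_force: 0.0
```

Request:
play_rows(
  plan=[0, 0, -1, 0, 0, 0, 0.32, 0, 0, -1, 0, 0, 0, 0.32, 0, 0, -1, 0, 0, 0, 0.32, 0, 0, -1, 0, 0, 0, 0.32, 0, 0, -1, 0, 0, 0, 0.32, 0, 0, -1, 0, 0, 0, 0.32, 0, 0, -1, 0, 0, 0, 0.32, 0, 0, -1, 0, 0, 0, 0.32],
)

```text
time_s: 3.85
ee_pos: [0.5306, -0.0922, 0.2187]
orientation: [[0.257, 0.966, 0.0], [0.966, -0.257, -0.0], [0.0, 0.0, -1.0]]
force: [-0.6, 0.4, 0.5]
grip_width: 0.0297
grip_force: 0.0
```

Request:
play_rows(
  plan=[0, 0, -1, 0, 0, 0, 0.32, 0, 0, -1, 0, 0, 0, 0.32, 0, 0, -1, 0, 0, 0, 0.32, 0, 0, -1, 0, 0, 0, 0.32, 0, 0, -1, 0, 0, 0, 0.32, 0, 0, -1, 0, 0, 0, 0.32, 0, 0, -1, 0, 0, 0, 0.32, 0, 0, 0, 0, 0, 0, 0.32],
)

```text
time_s: 4.52
ee_pos: [0.5306, -0.0922, 0.2187]
orientation: [[-0.455, 0.89, 0.0], [0.89, 0.455, -0.0], [-0.0, 0.0, -1.0]]
force: [-1.1, -0.0, -0.2]
grip_width: 0.03
grip_force: 0.0
```

```bash
cat >> h.py <<'E'
def go(P,yaw=None):
    s=read_state();R=s['orientation'];a=np.degrees(np.arctan2(R[1,0],R[0,0]))
    print('t',round(s['time_s'],2),'pos',s['ee_pos'].round(4),'yaw',round(a,2),'tilt',(R[:2,2]).round(4),'w',round(s['grip_width'],4),'F',s['force'].round(2),'M',s['wrist_torque'].round(3),'q',s['q'].round(2))
    print('shift units',(R.T@(np.array(P)-s['ee_pos'])/.03).round(2), 'wz',None if yaw is None else round((a-yaw)/6,2))
E
python3 -c "
from h import *
go((.5698,-.0216,.16),117)"
```

```text
t 4.52 pos [ 0.5306 -0.0922  0.2187] yaw 117.09 tilt [ 0.0001 -0.    ] w 0.03 F [-1.1  -0.02 -0.21] M [ 0.013 -0.104  0.008] q [-0.27 -0.04  1.66 -0.    1.52 -0.74]
shift units [1.5  2.23 1.96] wz 0.01
```

Request:
play_rows(
  plan=[0, 0, 0, 0.375, 0.5575, 0, 0.32, 0, 0, 0, 0.375, 0.5575, 0, 0.32, 0, 0, 0, 0.375, 0.5575, 0, 0.32, 0, 0, 0, 0.375, 0.5575, 0, 0.32, 0, 0, 0, 0, 0, 0.65, 0.32, 0, 0, 0, 0, 0, 0.65, 0.32, 0, 0, 0, 0, 0, 0.65, 0.32, 0, 0, 0, 0, 0, 0, 0.32],
)

```text
time_s: 5.18
ee_pos: [0.5674, -0.0214, 0.1555]
orientation: [[-0.448, 0.894, -0.007], [0.894, 0.448, 0.001], [0.004, -0.006, -1.0]]
force: [-0.2, -0.3, -0.7]
grip_width: 0.0296
grip_force: 0.0
```

```bash
python3 -c "
from h import *
S=snap('scene');go((.5698,-.0216,.086),117)
c=cv2.resize(S['img'][150:290,230:370],None,fx=4,fy=4,interpolation=cv2.INTER_CUBIC)
cv2.imwrite('pics/z3.png',cv2.convertScaleAbs(c[:,:,::-1],alpha=1.5))"
```

```text
t 5.23 pos [ 0.5682 -0.0216  0.1577] yaw 116.65 tilt [-0.0049  0.0007] w 0.0297 F [-0.1  -0.03 -0.46] M [-0.042 -0.141  0.024] q [-0.13  0.09  1.65  0.    1.41 -0.59]
shift units [-0.03  0.06  2.39] wz -0.06
```

View pics/z3.png

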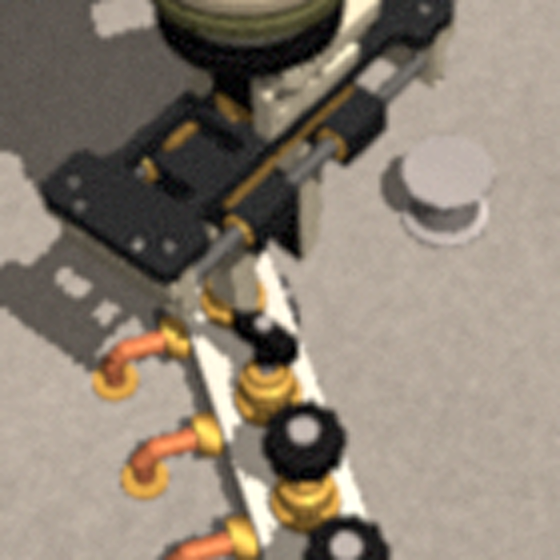

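The gripper straddles the bar valve, with the handle at about (265,335) in the crop just under the fingers and clear of the knobs. I descend and settle before closing.

Request:
play_rows(
  plan=[0, 0, 0, 0, 0, 0.45, 0.32, 0, 0, 0, 0, 0, 0.45, 0.32, 0, 0, 0, 0, 0, 0.45, 0.32, 0, 0, 0, 0, 0, 0.45, 0.32, 0, 0, 0, 0, 0, 0.45, 0.32, 0, 0, 0, 0, 0, 0.2, 0.32, 0, 0, 0, 0, 0, 0, 0.32, 0, 0, 0, 0, 0, 0, 0.32],
)

```text
time_s: 5.9
ee_pos: [0.5697, -0.0219, 0.0861]
orientation: [[-0.451, 0.893, -0.001], [0.893, 0.451, 0.0], [0.001, -0.001, -1.0]]
force: [0.1, 0.0, 1.2]
grip_width: 0.0297
grip_force: 0.0
```

```bash
python3 -c "
from h import *
go((.5698,-.0216,.086),117)"
```

```text
t 5.9 pos [ 0.5697 -0.0219  0.0861] yaw 116.8 tilt [-0.0011  0.0001] w 0.0297 F [0.05 0.02 1.25] M [ 0.005 -0.081 -0.006] q [-0.13  0.15  1.71 -0.    1.28 -0.6 ]
shift units [0.01 0.01 0.  ] wz -0.03
```

Now I close on the bar.

Request:
play_rows(
  plan=[0, 0, 0, 0, 0, 0, 0, 0, 0, 0, 0, 0, 0, 0, 0, 0, 0, 0, 0, 0, 0, 0, 0, 0, 0, 0, 0, 0, 0, 0, 0, 0, 0, 0, 0, 0, 0, 0, 0, 0, 0, 0, 0, 0, 0, 0, 0, 0, 0, 0, 0, 0, 0, 0, 0, 0],
)

```text
time_s: 6.57
ee_pos: [0.5703, -0.0222, 0.0875]
orientation: [[-0.451, 0.893, 0.001], [0.893, 0.451, -0.001], [-0.001, 0.0, -1.0]]
force: [-3.9, -1.8, 5.9]
grip_width: 0.0125
grip_force: 30.0
```

```bash
python3 -c "
from h import *
s=read_state();print(s['grip_width'],s['grip_force'])
for i in range(5):
    s=read_state();print(s['force'].round(2),s['wrist_torque'].round(3),s['joint_torque'].round(2)); capture('top')"
```

```text
0.01250066959328215 30.00389814376831
[-3.86 -1.82  5.87] [-0.24   0.532 -0.038] [ 9.000e-01 -5.108e+01 -4.469e+01  7.300e-01 -1.140e+00  1.000e-02]
[-3.56 -1.2   7.39] [-0.272  0.551  0.004] [ 8.900e-01 -5.108e+01 -4.469e+01  7.300e-01 -1.140e+00  1.000e-02]
[-3.19 -1.19  6.28] [-0.286  0.537  0.015] [ 8.900e-01 -5.108e+01 -4.469e+01  7.300e-01 -1.140e+00  1.000e-02]
[-3.84 -1.39  6.57] [-0.252  0.545 -0.014] [ 8.900e-01 -5.108e+01 -4.469e+01  7.300e-01 -1.140e+00  1.000e-02]
[-3.26 -1.61  5.76] [-0.346  0.486  0.048] [ 8.900e-01 -5.108e+01 -4.469e+01  7.300e-01 -1.140e+00  1.000e-02]
```

Request:
play_rows(
  plan=[0, 0, 0.08, 0, -0.03, 0, 0, 0, 0, 0.08, 0, 0, 0, 0, 0, 0, 0.08, 0, 0, 0, 0, 0, 0, 0.08, 0, 0, 0, 0, 0, 0, 0.08, 0, 0, 0, 0, 0, 0, 0.08, 0, 0, 0, 0, 0, 0, 0.08, 0, 0, 0, 0, 0, 0, 0.08, 0, 0, 0, 0],
)

```text
time_s: 7.48
ee_pos: [0.5702, -0.0223, 0.0876]
orientation: [[-0.389, 0.921, 0.002], [0.921, 0.389, -0.0], [-0.001, 0.002, -1.0]]
force: [0.6, 0.8, 5.3]
grip_width: 0.0124
grip_force: 30.0
```

```bash
cat > f.py <<'E'
from h import *
def f():
    s=read_state();R=s['orientation']
    print(round(s['time_s'],2),'yaw',np.degrees(np.arctan2(R[1,0],R[0,0])).round(2),'Ftool',(R.T@s['force']).round(2),'Mz',s['wrist_torque'][2].round(3),'t6',s['joint_torque'][5].round(4),'tilt',R[:2,2].round(4),s['ee_pos'].round(4),round(s['grip_width'],4))
f();capture('top');f()
E
python3 f.py
```

```text
7.48 yaw 112.92 Ftool [ 0.5   0.83 -5.31] Mz 0.073 t6 -0.17 tilt [ 0.0021 -0.0001] [ 0.5702 -0.0223  0.0876] 0.0124
7.53 yaw 112.88 Ftool [ 0.42  0.83 -5.39] Mz -0.002 t6 -0.1089 tilt [ 0.0021 -0.0001] [ 0.5702 -0.0223  0.0875] 0.0124
```

Request:
play_rows(
  plan=[0, 0, 0.08, 0, 0, 0, 0, 0, 0, 0.08, 0, 0, 0, 0, 0, 0, 0.08, 0, 0, 0, 0, 0, 0, 0.08, 0, 0, 0, 0, 0, 0, 0.08, 0, 0, 0, 0, 0, 0, 0.08, 0, 0, 0, 0, 0, 0, 0.08, 0, 0, 0, 0, 0, 0, 0.08, 0, 0, 0, 0],
)

```text
time_s: 8.2
ee_pos: [0.5702, -0.0223, 0.0876]
orientation: [[-0.327, 0.945, 0.002], [0.945, 0.327, -0.0], [-0.001, 0.002, -1.0]]
force: [0.7, 1.5, 6.1]
grip_width: 0.0123
grip_force: 30.0
```

```bash
python3 f.py
```

```text
8.2 yaw 109.08 Ftool [ 1.19  1.16 -6.08] Mz 0.032 t6 -0.1699 tilt [ 0.002  -0.0001] [ 0.5702 -0.0223  0.0876] 0.0123
8.25 yaw 109.04 Ftool [ 0.64  0.69 -6.05] Mz -0.012 t6 -0.1091 tilt [ 0.002  -0.0001] [ 0.5702 -0.0223  0.0876] 0.0129
```

Request:
play_rows(
  plan=[0, 0, 0.08, 0, 0, 0, 0, 0, 0, 0.08, 0, 0, 0, 0, 0, 0, 0.08, 0, 0, 0, 0, 0, 0, 0.08, 0, 0, 0, 0, 0, 0, 0.08, 0, 0, 0, 0, 0, 0, 0.08, 0, 0, 0, 0, 0, 0, 0.08, 0, 0, 0, 0, 0, 0, 0.08, 0, 0, 0, 0],
)

```text
time_s: 8.92
ee_pos: [0.5701, -0.0223, 0.0875]
orientation: [[-0.263, 0.965, 0.002], [0.965, 0.263, -0.0], [-0.001, 0.002, -1.0]]
force: [0.6, 0.5, 5.7]
grip_width: 0.0125
grip_force: 30.0
```

```bash
python3 f.py
```

```text
8.92 yaw 105.24 Ftool [ 0.3   0.66 -5.7 ] Mz 0.093 t6 -0.1698 tilt [ 0.0019 -0.0001] [ 0.5701 -0.0223  0.0875] 0.0125
8.97 yaw 105.2 Ftool [-0.4  -0.01 -5.81] Mz 0.022 t6 -0.1094 tilt [ 0.0019 -0.0001] [ 0.5701 -0.0223  0.0875] 0.0128
```

Request:
play_rows(
  plan=[0, 0, 0.08, 0, 0, 0, 0, 0, 0, 0.08, 0, 0, 0, 0, 0, 0, 0.08, 0, 0, 0, 0, 0, 0, 0.08, 0, 0, 0, 0, 0, 0, 0.08, 0, 0, 0, 0, 0, 0, 0.08, 0, 0, 0, 0, 0, 0, 0.08, 0, 0, 0, 0, 0, 0, 0.08, 0, 0, 0, 0],
)

```text
time_s: 9.63
ee_pos: [0.5701, -0.0223, 0.0875]
orientation: [[-0.198, 0.98, 0.002], [0.98, 0.198, -0.0], [-0.001, 0.002, -1.0]]
force: [0.6, -0.4, 7.1]
grip_width: 0.0122
grip_force: 30.0
```

```bash
python3 f.py
```

```text
9.63 yaw 101.4 Ftool [-0.5   0.48 -7.12] Mz 0.031 t6 -0.1697 tilt [ 0.0018 -0.0001] [ 0.5701 -0.0223  0.0875] 0.0122
9.68 yaw 101.36 Ftool [ 0.55  1.33 -6.34] Mz -0.005 t6 -0.1095 tilt [ 0.0019 -0.0002] [ 0.5701 -0.0223  0.0875] 0.0126
```

Request:
play_rows(
  plan=[0, 0, 0.08, 0, 0, 0, 0, 0, 0, 0.08, 0, 0, 0, 0, 0, 0, 0.08, 0, 0, 0, 0, 0, 0, 0.08, 0, 0, 0, 0, 0, 0, 0.08, 0, 0, 0, 0, 0, 0, 0.08, 0, 0, 0, 0, 0, 0, 0.08, 0, 0, 0, 0, 0, 0, 0.08, 0, 0, 0, 0],
)

```text
time_s: 10.35
ee_pos: [0.5701, -0.0223, 0.0875]
orientation: [[-0.132, 0.991, 0.002], [0.991, 0.132, -0.0], [-0.0, 0.002, -1.0]]
force: [0.3, 0.6, 6.1]
grip_width: 0.013
grip_force: 30.0
```

```bash
python3 f.py
```

```text
10.35 yaw 97.56 Ftool [ 0.55  0.43 -6.15] Mz 0.035 t6 -0.1697 tilt [ 0.0018 -0.0002] [ 0.5701 -0.0223  0.0875] 0.013
10.4 yaw 97.52 Ftool [-0.07 -0.05 -6.02] Mz -0.012 t6 -0.1094 tilt [ 0.0018 -0.0001] [ 0.5701 -0.0223  0.0875] 0.0124
```

Request:
play_rows(
  plan=[0, 0, 0.08, 0, 0, 0, 0, 0, 0, 0.08, 0, 0, 0, 0, 0, 0, 0.08, 0, 0, 0, 0, 0, 0, 0.08, 0, 0, 0, 0, 0, 0, 0.08, 0, 0, 0, 0, 0, 0, 0.08, 0, 0, 0, 0, 0, 0, 0.08, 0, 0, 0, 0, 0, 0, 0.08, 0, 0, 0, 0],
)

```text
time_s: 11.07
ee_pos: [0.57, -0.0223, 0.0876]
orientation: [[-0.065, 0.998, 0.002], [0.998, 0.065, -0.0], [-0.0, 0.002, -1.0]]
force: [-0.2, 0.0, 6.4]
grip_width: 0.0126
grip_force: 30.0
```

```bash
python3 f.py
```

```text
11.07 yaw 93.72 Ftool [ 0.04 -0.19 -6.36] Mz 0.015 t6 -0.1695 tilt [ 0.0018 -0.0001] [ 0.57   -0.0223  0.0876] 0.0126
11.12 yaw 93.68 Ftool [ 0.73  0.58 -6.92] Mz -0.045 t6 -0.1093 tilt [ 0.0018 -0.0001] [ 0.57   -0.0223  0.0876] 0.0126
```

Request:
play_rows(
  plan=[0, 0, 0.08, 0, 0, 0, 0, 0, 0, 0.08, 0, 0, 0, 0, 0, 0, 0.08, 0, 0, 0, 0, 0, 0, 0.08, 0, 0, 0, 0, 0, 0, 0.08, 0, 0, 0, 0, 0, 0, 0.08, 0, 0, 0, 0, 0, 0, 0.08, 0, 0, 0, 0, 0, 0, 0.08, 0, 0, 0, 0],
)

```text
time_s: 11.78
ee_pos: [0.57, -0.0223, 0.0875]
orientation: [[0.002, 1.0, 0.002], [1.0, -0.002, -0.0], [-0.0, 0.002, -1.0]]
force: [-0.3, -0.8, 6.3]
grip_width: 0.0123
grip_force: 30.0
```

```bash
python3 f.py
```

```text
11.78 yaw 89.88 Ftool [-0.8  -0.25 -6.27] Mz 0.06 t6 -0.1694 tilt [ 0.0016 -0.0001] [ 0.57   -0.0223  0.0875] 0.0123
11.83 yaw 89.84 Ftool [-0.36  0.26 -6.55] Mz 0.006 t6 -0.1093 tilt [ 0.0017 -0.0001] [ 0.57   -0.0223  0.0875] 0.0126
```

Request:
play_rows(
  plan=[0, 0, 0.08, 0, 0, 0, 0, 0, 0, 0.08, 0, 0, 0, 0, 0, 0, 0.08, 0, 0, 0, 0, 0, 0, 0.08, 0, 0, 0, 0, 0, 0, 0.08, 0, 0, 0, 0, 0, 0, 0.08, 0, 0, 0, 0, 0, 0, 0.08, 0, 0, 0, 0, 0, 0, 0.08, 0, 0, 0, 0],
)

```text
time_s: 12.5
ee_pos: [0.57, -0.0223, 0.0875]
orientation: [[0.069, 0.998, 0.002], [0.998, -0.069, -0.0], [-0.0, 0.002, -1.0]]
force: [-1.1, -0.0, 5.7]
grip_width: 0.0129
grip_force: 30.0
```

```bash
python3 f.py
```

```text
12.5 yaw 86.04 Ftool [-0.12 -1.13 -5.69] Mz 0.017 t6 -0.1693 tilt [ 0.0016 -0.0002] [ 0.57   -0.0223  0.0875] 0.0129
12.55 yaw 86.0 Ftool [ 0.37 -0.95 -7.75] Mz 0.009 t6 -0.1091 tilt [ 0.0016 -0.0002] [ 0.57   -0.0223  0.0875] 0.0127
```

Request:
play_rows(
  plan=[0, 0, 0.08, 0, 0, 0, 0, 0, 0, 0.08, 0, 0, 0, 0, 0, 0, 0.08, 0, 0, 0, 0, 0, 0, 0.08, 0, 0, 0, 0, 0, 0, 0.08, 0, 0, 0, 0, 0, 0, 0.08, 0, 0, 0, 0, 0, 0, 0.08, 0, 0, 0, 0, 0, 0, 0.08, 0, 0, 0, 0],
)

```text
time_s: 13.22
ee_pos: [0.5699, -0.0223, 0.0875]
orientation: [[0.136, 0.991, 0.001], [0.991, -0.136, -0.0], [0.0, 0.001, -1.0]]
force: [-0.5, 0.5, 6.5]
grip_width: 0.0124
grip_force: 30.0
```

```bash
python3 f.py
```

```text
13.22 yaw 82.2 Ftool [ 0.39 -0.55 -6.49] Mz 0.114 t6 -0.1691 tilt [ 0.0015 -0.0001] [ 0.5699 -0.0223  0.0875] 0.0124
13.27 yaw 82.16 Ftool [ 0.21 -0.04 -7.13] Mz -0.005 t6 -0.109 tilt [ 0.0015 -0.0001] [ 0.5699 -0.0223  0.0875] 0.0126
```

Request:
play_rows(
  plan=[0, 0, 0.08, 0, 0, 0, 0, 0, 0, 0.08, 0, 0, 0, 0, 0, 0, 0.08, 0, 0, 0, 0, 0, 0, 0.08, 0, 0, 0, 0, 0, 0, 0.08, 0, 0, 0, 0, 0, 0, 0.08, 0, 0, 0, 0, 0, 0, 0.08, 0, 0, 0, 0, 0, 0, 0.08, 0, 0, 0, 0],
)

```text
time_s: 13.93
ee_pos: [0.5699, -0.0223, 0.0875]
orientation: [[0.202, 0.979, 0.001], [0.979, -0.202, -0.0], [0.0, 0.001, -1.0]]
force: [-0.9, 0.6, 7.3]
grip_width: 0.0124
grip_force: 30.0
```

```bash
python3 f.py
```

```text
13.93 yaw 78.36 Ftool [ 0.45 -0.99 -7.29] Mz 0.04 t6 -0.1692 tilt [ 0.0014 -0.0001] [ 0.5699 -0.0223  0.0875] 0.0124
13.98 yaw 78.32 Ftool [-0.28 -0.86 -6.7 ] Mz 0.034 t6 -0.1088 tilt [ 0.0014 -0.0001] [ 0.5699 -0.0223  0.0875] 0.0127
```

Request:
play_rows(
  plan=[0, 0, 0.08, 0, 0, 0, 0, 0, 0, 0.08, 0, 0, 0, 0, 0, 0, 0.08, 0, 0, 0, 0, 0, 0, 0.08, 0, 0, 0, 0, 0, 0, 0.08, 0, 0, 0, 0, 0, 0, 0.08, 0, 0, 0, 0, 0, 0, 0.08, 0, 0, 0, 0, 0, 0, 0.08, 0, 0, 0, 0],
)

```text
time_s: 14.65
ee_pos: [0.5699, -0.0223, 0.0875]
orientation: [[0.267, 0.964, 0.001], [0.964, -0.267, -0.0], [0.0, 0.001, -1.0]]
force: [-1.4, -0.0, 6.9]
grip_width: 0.0124
grip_force: 30.0
```

```bash
python3 f.py
```

```text
14.65 yaw 74.52 Ftool [-0.39 -1.3  -6.86] Mz 0.018 t6 -0.169 tilt [ 0.0014 -0.0001] [ 0.5699 -0.0223  0.0875] 0.0124
14.7 yaw 74.48 Ftool [ 0.66 -0.81 -7.6 ] Mz 0.022 t6 -0.1088 tilt [ 0.0014 -0.0001] [ 0.5699 -0.0223  0.0875] 0.0128
```

Request:
play_rows(
  plan=[0, 0, 0.08, 0, 0, 0, 0, 0, 0, 0.08, 0, 0, 0, 0, 0, 0, 0.08, 0, 0, 0, 0, 0, 0, 0.08, 0, 0, 0, 0, 0, 0, 0.08, 0, 0, 0, 0, 0, 0, 0.08, 0, 0, 0, 0, 0, 0, 0.08, 0, 0, 0, 0, 0, 0, 0.08, 0, 0, 0, 0],
)

```text
time_s: 15.37
ee_pos: [0.5698, -0.0223, 0.0875]
orientation: [[0.331, 0.944, 0.001], [0.944, -0.331, -0.0], [0.0, 0.001, -1.0]]
force: [-0.1, -0.1, 7.8]
grip_width: 0.0126
grip_force: 30.0
```

```bash
python3 f.py
```

```text
15.37 yaw 70.68 Ftool [-0.18 -0.08 -7.77] Mz 0.054 t6 -0.169 tilt [ 0.0013 -0.0001] [ 0.5698 -0.0223  0.0875] 0.0126
15.42 yaw 70.64 Ftool [-0.44 -0.97 -7.17] Mz -0.043 t6 -0.1088 tilt [ 0.0014 -0.0001] [ 0.5699 -0.0223  0.0875] 0.0127
```

Request:
play_rows(
  plan=[0, 0, 0.08, 0, 0, 0, 0, 0, 0, 0.08, 0, 0, 0, 0, 0, 0, 0.08, 0, 0, 0, 0, 0, 0, 0.08, 0, 0, 0, 0, 0, 0, 0.08, 0, 0, 0, 0, 0, 0, 0.08, 0, 0, 0, 0, 0, 0, 0.08, 0, 0, 0, 0, 0, 0, 0.08, 0, 0, 0, 0],
)

```text
time_s: 16.08
ee_pos: [0.5698, -0.0223, 0.0875]
orientation: [[0.393, 0.919, 0.001], [0.919, -0.393, -0.0], [0.0, 0.001, -1.0]]
force: [-2.0, 0.8, 6.8]
grip_width: 0.0121
grip_force: 30.0
```

```bash
python3 f.py
```

```text
16.08 yaw 66.84 Ftool [-0.06 -2.1  -6.83] Mz 0.049 t6 -0.1688 tilt [ 0.0012 -0.0001] [ 0.5698 -0.0223  0.0875] 0.0121
16.13 yaw 66.8 Ftool [-0.27 -0.65 -7.96] Mz -0.028 t6 -0.1087 tilt [ 0.0013 -0.0001] [ 0.5698 -0.0223  0.0875] 0.0125
```

Request:
play_rows(
  plan=[0, 0, 0.08, 0, 0, 0, 0, 0, 0, 0.08, 0, 0, 0, 0, 0, 0, 0.08, 0, 0, 0, 0, 0, 0, 0.08, 0, 0, 0, 0, 0, 0, 0.08, 0, 0, 0, 0, 0, 0, 0.08, 0, 0, 0, 0, 0, 0, 0.08, 0, 0, 0, 0, 0, 0, 0.08, 0, 0, 0, 0],
)

```text
time_s: 16.8
ee_pos: [0.5698, -0.0223, 0.0875]
orientation: [[0.454, 0.891, 0.001], [0.891, -0.454, -0.0], [0.0, 0.001, -1.0]]
force: [-1.3, 0.0, 7.2]
grip_width: 0.0127
grip_force: 30.0
```

```bash
python3 f.py
```

```text
16.8 yaw 63.0 Ftool [-0.57 -1.15 -7.18] Mz 0.051 t6 -0.1688 tilt [ 0.0012 -0.0001] [ 0.5698 -0.0223  0.0875] 0.0127
16.85 yaw 62.96 Ftool [ 0.5  -1.39 -7.87] Mz 0.017 t6 -0.1087 tilt [ 0.0012 -0.0001] [ 0.5698 -0.0223  0.0875] 0.0126
```

Request:
play_rows(
  plan=[0, 0, 0.08, 0, 0, 0, 0, 0, 0, 0.08, 0, 0, 0, 0, 0, 0, 0.08, 0, 0, 0, 0, 0, 0, 0.08, 0, 0, 0, 0, 0, 0, 0.08, 0, 0, 0, 0, 0, 0, 0.08, 0, 0, 0, 0, 0, 0, 0.08, 0, 0, 0, 0, 0, 0, 0.08, 0, 0, 0, 0],
)

```text
time_s: 17.52
ee_pos: [0.5697, -0.0223, 0.0875]
orientation: [[0.513, 0.859, 0.001], [0.859, -0.513, -0.0], [0.001, 0.001, -1.0]]
force: [-0.6, -0.0, 7.3]
grip_width: 0.0126
grip_force: 30.0
```

```bash
python3 f.py
```

```text
17.52 yaw 59.16 Ftool [-0.3  -0.47 -7.25] Mz 0.001 t6 -0.1687 tilt [ 0.0011 -0.    ] [ 0.5697 -0.0223  0.0875] 0.0126
17.57 yaw 59.12 Ftool [-0.42 -0.86 -8.01] Mz -0.029 t6 -0.1085 tilt [ 0.0011 -0.    ] [ 0.5697 -0.0223  0.0875] 0.0126
```

Request:
play_rows(
  plan=[0, 0, 0.08, 0, 0, 0, 0, 0, 0, 0.08, 0, 0, 0, 0, 0, 0, 0.08, 0, 0, 0, 0, 0, 0, 0.08, 0, 0, 0, 0, 0, 0, 0.08, 0, 0, 0, 0, 0, 0, 0.08, 0, 0, 0, 0, 0, 0, 0.08, 0, 0, 0, 0, 0, 0, 0.08, 0, 0, 0, 0],
)

```text
time_s: 18.23
ee_pos: [0.5697, -0.0222, 0.0875]
orientation: [[0.569, 0.822, 0.001], [0.822, -0.569, -0.0], [0.001, 0.001, -1.0]]
force: [-2.3, 1.5, 7.8]
grip_width: 0.0128
grip_force: 30.0
```

```bash
python3 f.py
```

```text
18.23 yaw 55.32 Ftool [-0.05 -2.74 -7.8 ] Mz 0.035 t6 -0.1686 tilt [ 0.001 -0.   ] [ 0.5697 -0.0222  0.0875] 0.0128
18.28 yaw 55.28 Ftool [-0.39 -0.13 -7.49] Mz -0.031 t6 -0.1085 tilt [ 0.0011 -0.    ] [ 0.5697 -0.0222  0.0875] 0.0124
```

Request:
play_rows(
  plan=[0, 0, 0.08, 0, 0, 0, 0, 0, 0, 0.08, 0, 0, 0, 0, 0, 0, 0.08, 0, 0, 0, 0, 0, 0, 0.08, 0, 0, 0, 0, 0, 0, 0.08, 0, 0, 0, 0, 0, 0, 0.08, 0, 0, 0, 0, 0, 0, 0.08, 0, 0, 0, 0, 0, 0, 0.08, 0, 0, 0, 0],
)

```text
time_s: 18.95
ee_pos: [0.5697, -0.0222, 0.0875]
orientation: [[0.623, 0.782, 0.001], [0.782, -0.623, 0.0], [0.001, 0.001, -1.0]]
force: [-1.4, 0.8, 7.1]
grip_width: 0.0125
grip_force: 30.0
```

```bash
python3 f.py
```

```text
18.95 yaw 51.48 Ftool [-0.26 -1.59 -7.14] Mz 0.126 t6 -0.1686 tilt [0.001 0.   ] [ 0.5697 -0.0222  0.0875] 0.0125
19.0 yaw 51.44 Ftool [-0.2  -1.74 -7.82] Mz -0.015 t6 -0.1084 tilt [0.001 0.   ] [ 0.5697 -0.0222  0.0875] 0.0123
```

Request:
play_rows(
  plan=[0, 0, 0.08, 0, 0, 0, 0, 0, 0, 0.08, 0, 0, 0, 0, 0, 0, 0.08, 0, 0, 0, 0, 0, 0, 0.08, 0, 0, 0, 0, 0, 0, 0.08, 0, 0, 0, 0, 0, 0, 0.08, 0, 0, 0, 0, 0, 0, 0.08, 0, 0, 0, 0, 0, 0, 0.08, 0, 0, 0, 0],
)

```text
time_s: 19.67
ee_pos: [0.5697, -0.0222, 0.0875]
orientation: [[0.674, 0.739, 0.001], [0.739, -0.674, 0.0], [0.001, 0.001, -1.0]]
force: [-1.2, 0.4, 8.6]
grip_width: 0.0125
grip_force: 30.0
```

```bash
python3 f.py
```

```text
19.67 yaw 47.64 Ftool [-0.5  -1.16 -8.62] Mz 0.007 t6 -0.1685 tilt [0.0009 0.    ] [ 0.5697 -0.0222  0.0875] 0.0125
19.72 yaw 47.6 Ftool [-0.6  -1.91 -7.47] Mz 0.028 t6 -0.1085 tilt [0.0009 0.0001] [ 0.5697 -0.0222  0.0875] 0.0125
```

Request:
play_rows(
  plan=[0, 0, 0.08, 0, 0, 0, 0, 0, 0, 0.08, 0, 0, 0, 0, 0, 0, 0.08, 0, 0, 0, 0, 0, 0, 0.08, 0, 0, 0, 0, 0, 0, 0.08, 0, 0, 0, 0, 0, 0, 0.08, 0, 0, 0, 0, 0, 0, 0.08, 0, 0, 0, 0, 0, 0, 0.08, 0, 0, 0, 0],
)

```text
time_s: 20.38
ee_pos: [0.5696, -0.0222, 0.0875]
orientation: [[0.722, 0.692, 0.001], [0.692, -0.722, 0.0], [0.001, 0.001, -1.0]]
force: [-1.7, -0.1, 9.1]
grip_width: 0.0128
grip_force: 30.1
```

```bash
python3 f.py
```

```text
20.38 yaw 43.82 Ftool [-1.3  -1.07 -9.1 ] Mz 0.293 t6 0.0445 tilt [0.0009 0.    ] [ 0.5696 -0.0222  0.0875] 0.0128
20.43 yaw 43.78 Ftool [-0.94 -3.54 -8.03] Mz 0.222 t6 0.1064 tilt [ 0.0009 -0.    ] [ 0.5696 -0.0222  0.0875] 0.0125
```

The stem has landed: Mz is about 0.29, and t6 jumped by 0.21. One more step of about 0.067 rad is the nip.

Request:
play_rows(
  plan=[0, 0, 0.08, 0, 0, 0, 0, 0, 0, 0.08, 0, 0, 0, 0, 0, 0, 0.08, 0, 0, 0, 0, 0, 0, 0.08, 0, 0, 0, 0, 0, 0, 0.08, 0, 0, 0, 0, 0, 0, 0.08, 0, 0, 0, 0, 0, 0, 0.08, 0, 0, 0, 0, 0, 0, 0.08, 0, 0, 0, 0],
)

```text
time_s: 21.1
ee_pos: [0.5696, -0.0222, 0.0875]
orientation: [[0.766, 0.643, 0.001], [0.643, -0.766, 0.0], [0.001, 0.001, -1.0]]
force: [-1.2, 0.7, 8.0]
grip_width: 0.0127
grip_force: 30.2
```

```bash
python3 f.py;python3 f.py
```

```text
21.1 yaw 39.99 Ftool [-0.47 -1.31 -8.03] Mz 0.327 t6 0.1095 tilt [0.0008 0.    ] [ 0.5696 -0.0222  0.0875] 0.0127
21.15 yaw 39.95 Ftool [-0.35 -1.1  -8.1 ] Mz 0.273 t6 0.1706 tilt [0.0008 0.    ] [ 0.5696 -0.0222  0.0875] 0.0126
21.15 yaw 39.95 Ftool [-0.35 -1.1  -8.1 ] Mz 0.273 t6 0.1706 tilt [0.0008 0.    ] [ 0.5696 -0.0222  0.0875] 0.0126
21.2 yaw 39.99 Ftool [-1.47 -1.35 -7.48] Mz 0.254 t6 0.4439 tilt [ 0.0008 -0.    ] [ 0.5696 -0.0222  0.0875] 0.0126
```

Torque is about 0.32 N m, so the squeeze is about 0.035 mm. I add about 0.03 rad to move toward mid-range and then hold.

Request:
play_rows(
  plan=[0, 0, 0.05, 0, 0, 0, 0, 0, 0, 0.05, 0, 0, 0, 0, 0, 0, 0.05, 0, 0, 0, 0, 0, 0, 0.05, 0, 0, 0, 0, 0, 0, 0.05, 0, 0, 0, 0, 0, 0, 0.05, 0, 0, 0, 0, 0, 0, 0, 0, 0, 0, 0, 0, 0, 0, 0, 0, 0, 0],
)

```text
time_s: 21.87
ee_pos: [0.5696, -0.0222, 0.0875]
orientation: [[0.786, 0.618, 0.001], [0.618, -0.786, 0.0], [0.001, 0.0, -1.0]]
force: [-1.7, 0.5, 8.7]
grip_width: 0.0126
grip_force: 30.3
```

```bash
python3 f.py;python3 f.py
```

```text
21.87 yaw 38.21 Ftool [-1.01 -1.46 -8.71] Mz 0.393 t6 0.3392 tilt [0.0008 0.    ] [ 0.5696 -0.0222  0.0875] 0.0126
21.92 yaw 38.21 Ftool [-1.28 -2.27 -7.71] Mz 0.299 t6 0.321 tilt [ 0.0008 -0.    ] [ 0.5696 -0.0222  0.0875] 0.0129
21.92 yaw 38.21 Ftool [-1.28 -2.27 -7.71] Mz 0.299 t6 0.321 tilt [ 0.0008 -0.    ] [ 0.5696 -0.0222  0.0875] 0.0129
21.97 yaw 38.21 Ftool [-0.75 -1.45 -7.43] Mz 0.345 t6 0.3162 tilt [0.0007 0.    ] [ 0.5696 -0.0222  0.0875] 0.0127
```

Held torque is about 0.33 N m, so the squeeze is about 0.05–0.08 mm. I release and go up.

Request:
play_rows(
  plan=[0, 0, 0, 0, 0, 0, 0.32, 0, 0, 0, 0, 0, 0, 0.32, 0, 0, 0, 0, 0, 0, 0.32, 0, 0, 0, 0, 0, 0, 0.32, 0, 0, 0, 0, 0, -0.3, 0.32, 0, 0, 0, 0, 0, -0.7, 0.32, 0, 0, 0, 0, 0, -0.9, 0.32, 0, 0, 0, 0, 0, -0.9, 0.32],
)

```text
time_s: 22.63
ee_pos: [0.5685, -0.0223, 0.1713]
orientation: [[0.786, 0.618, -0.002], [0.618, -0.786, 0.0], [-0.001, -0.001, -1.0]]
force: [-0.0, -0.7, -0.3]
grip_width: 0.03
grip_force: 0.0
```

```bash
python3 -c "
from h import *
go((.4805,-.3478,.22),0)"
```

```text
t 22.63 pos [ 0.5685 -0.0223  0.1713] yaw 38.19 tilt [-0.0019  0.0002] w 0.03 F [-0.03 -0.67 -0.3 ] M [ 0.013 -0.021  0.   ] q [-0.13  0.08  1.63 -0.    1.43  0.77]
shift units [-9.02  6.71 -1.62] wz 6.37
```

Request:
play_rows(
  plan=[0, 0, 0, 0, 0, -0.8, 0.45, 0, 0, 0, -0.9, 0.67, -0.8, 0.45, 0, 0, 0, -0.9, 0.67, 0, 0.45, 0, 0, 0, -0.9, 0.67, 0, 0.45, 0, 0, 0, -0.9, 0.67, 0, 0.45, 0, 0, 0, -0.9, 0.67, 0, 0.45, 0, 0, 0, -0.9, 0.67, 0, 0.45, 0, 0, 0, -0.9, 0.67, 0, 0.45],
)

```text
time_s: 23.3
ee_pos: [0.5071, -0.2513, 0.2194]
orientation: [[0.786, 0.618, 0.001], [0.618, -0.786, -0.0], [0.0, 0.001, -1.0]]
force: [-0.6, 0.2, 0.5]
grip_width: 0.0417
grip_force: 0.0
```

Request:
play_rows(
  plan=[0, 0, 0, -0.9, 0.67, 0, 0.45, 0, 0, 0, -0.9, 0.67, 0, 0.45, 0, 0, 0, -0.9, 0.67, 0, 0.45, 0, 0, 0, 0, 0, 0.5, 0.45, 0, 0, 0, 0, 0, 0.7, 0.45, 0, 0, 0, 0, 0, 0.6, 0.45, 0, 0, 0, 0, 0, 0, 0.45, 0, 0, 0, 0, 0, 0, 0.45],
)

```text
time_s: 23.97
ee_pos: [0.4806, -0.3467, 0.164]
orientation: [[0.786, 0.618, -0.002], [0.618, -0.786, 0.002], [-0.001, -0.003, -1.0]]
force: [-0.1, -0.1, 0.3]
grip_width: 0.0419
grip_force: 0.0
```

```bash
python3 -c "
from h import *
T=snap('top');S=snap('scene');go((.4805,-.3478,.083))
c=cv2.resize(S['img'][90:170,210:330],None,fx=4,fy=4,interpolation=cv2.INTER_CUBIC);e=cv2.resize(T['img'][185:225,310:360],None,fx=6,fy=6,interpolation=cv2.INTER_CUBIC)
im=np.zeros((600,480,3),np.uint8);im[:320]=c;im[330:570,:300]=e
cv2.imwrite('pics/z4.png',cv2.convertScaleAbs(im[:,:,::-1],alpha=1.4))"
```

```text
t 24.07 pos [ 0.482  -0.3476  0.1663] yaw 38.22 tilt [ 0.0013 -0.0011] w 0.0419 F [ 0.37  0.61 -0.28] M [-0.061 -0.019  0.001] q [-0.71  0.14  1.57  0.    1.43  0.19]
shift units [-0.04 -0.03  2.78] wz None
```

View pics/z4.png

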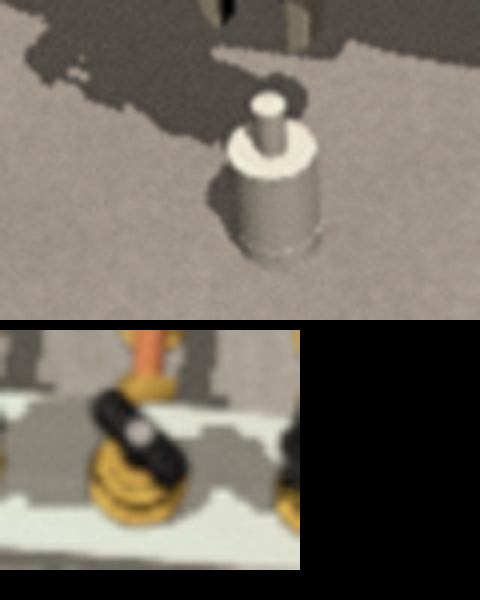

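The top crop shows the handle turned with its grip point still on the stem. In the scene crop the fingers straddle the boss at (268,105). I descend 2.76 units.

Request:
play_rows(
  plan=[0, 0, 0, -0.04, -0.03, 0.5, 0.45, 0, 0, 0, 0, 0, 0.6, 0.45, 0, 0, 0, 0, 0, 0.6, 0.45, 0, 0, 0, 0, 0, 0.6, 0.45, 0, 0, 0, 0, 0, 0.3, 0.45, 0, 0, 0, 0, 0, 0.15, 0.45, 0, 0, 0, 0, 0, 0, 0.45, 0, 0, 0, 0, 0, 0, 0.45],
)

```text
time_s: 24.73
ee_pos: [0.4805, -0.3478, 0.0835]
orientation: [[0.786, 0.619, 0.001], [0.619, -0.786, -0.001], [0.0, 0.002, -1.0]]
force: [1.0, -0.7, -0.1]
grip_width: 0.042
grip_force: 0.0
```

```bash
python3 -c "
from h import *
go((.4805,-.3478,.083))"
```

```text
t 24.73 pos [ 0.4805 -0.3478  0.0835] yaw 38.21 tilt [ 0.0012 -0.001 ] w 0.042 F [ 0.96 -0.73 -0.13] M [-0.016  0.009  0.021] q [-0.71  0.21  1.65 -0.    1.28  0.19]
shift units [-0.    0.    0.02] wz None
```

Request:
play_rows(
  plan=[0, 0, 0, 0, 0, 0, 0, 0, 0, 0, 0, 0, 0, 0, 0, 0, 0, 0, 0, 0, 0, 0, 0, 0, 0, 0, 0, 0, 0, 0, 0, 0, 0, 0, 0, 0, 0, 0, 0, 0, 0, 0, 0, 0, 0, 0, 0, 0, 0, 0, 0, 0, 0, 0, 0, 0],
)

```text
time_s: 25.4
ee_pos: [0.4802, -0.3476, 0.0827]
orientation: [[0.786, 0.618, 0.001], [0.618, -0.786, -0.001], [0.0, 0.001, -1.0]]
force: [1.1, -1.2, 3.3]
grip_width: 0.0196
grip_force: 30.0
```

```bash
python3 -c "
from h import *
go((.5698,-.0216,.225))
print(read_state()['grip_force'])"
```

```text
t 25.4 pos [ 0.4802 -0.3476  0.0827] yaw 38.2 tilt [ 0.0008 -0.0006] w 0.0196 F [ 1.13 -1.24  3.35] M [-0.013 -0.01   0.015] q [-0.71  0.21  1.65  0.    1.28  0.19]
shift units [ 9.07 -6.69 -4.75] wz None
29.99145895242691
```

Request:
play_rows(
  plan=[0, 0, 0, 0, 0, -0.3, 0, 0, 0, 0, 0, 0, -0.7, 0, 0, 0, 0, 0, 0, -0.9, 0, 0, 0, 0, 0, 0, -0.9, 0, 0, 0, 0, 0, 0, -0.9, 0, 0, 0, 0, 0, 0, -0.8, 0, 0, 0, 0, 0, 0, -0.4, 0, 0, 0, 0, 0, 0, 0, 0],
)

```text
time_s: 26.07
ee_pos: [0.4811, -0.3483, 0.2329]
orientation: [[0.786, 0.618, 0.004], [0.618, -0.786, -0.004], [0.001, 0.005, -1.0]]
force: [1.1, -0.7, -0.8]
grip_width: 0.0196
grip_force: 30.0
```

Request:
play_rows(
  plan=[0, 0, 0, 0.4, -0.3, 0, 0, 0, 0, 0, 0.8, -0.6, 0, 0, 0, 0, 0, 0.8, -0.59, 0, 0, 0, 0, 0, 0.8, -0.59, 0, 0, 0, 0, 0, 0.8, -0.59, 0, 0, 0, 0, 0, 0.8, -0.59, 0, 0, 0, 0, 0, 0.8, -0.59, 0, 0, 0, 0, 0, 0.8, -0.59, 0, 0],
)

```text
time_s: 26.73
ee_pos: [0.5378, -0.1287, 0.2262]
orientation: [[0.786, 0.619, -0.004], [0.619, -0.786, 0.002], [-0.002, -0.004, -1.0]]
force: [1.0, -0.8, -1.6]
grip_width: 0.0195
grip_force: 30.0
```

Request:
play_rows(
  plan=[0, 0, 0, 0.8, -0.59, 0, 0, 0, 0, 0, 0.8, -0.59, 0, 0, 0, 0, 0, 0.8, -0.59, 0, 0, 0, 0, 0, 0.47, -0.35, 0, 0, 0, 0, 0, 0.2, -0.13, 0, 0, 0, 0, 0, 0, 0, 0, 0, 0, 0, 0, 0, 0, 0, 0, 0, 0, 0, 0, 0, 0, 0],
)

```text
time_s: 27.4
ee_pos: [0.569, -0.0223, 0.2283]
orientation: [[0.786, 0.618, -0.001], [0.618, -0.786, -0.0], [-0.001, -0.001, -1.0]]
force: [0.7, 0.8, -1.6]
grip_width: 0.0196
grip_force: 30.0
```

```bash
python3 -c "
from h import *
T=snap('top');S=snap('scene');go((.5698,-.0216,.225))
print(proj(S,(.4805,-.3478,0)))
c=cv2.resize(S['img'][130:280,230:380],None,fx=4,fy=4,interpolation=cv2.INTER_CUBIC)
cv2.imwrite('pics/z5.png',cv2.convertScaleAbs(c[:,:,::-1],alpha=1.5))"
```

```text
t 27.5 pos [ 0.5692 -0.0225  0.2288] yaw 38.11 tilt [-0.0005 -0.0003] w 0.0195 F [ 0.35 -0.37 -2.24] M [-0.019 -0.01   0.002] q [-0.13  0.05  1.56 -0.    1.54  0.78]
shift units [ 0.03 -0.01  0.13] wz None
[280.00563093 149.78141092]
```

View pics/z5.png

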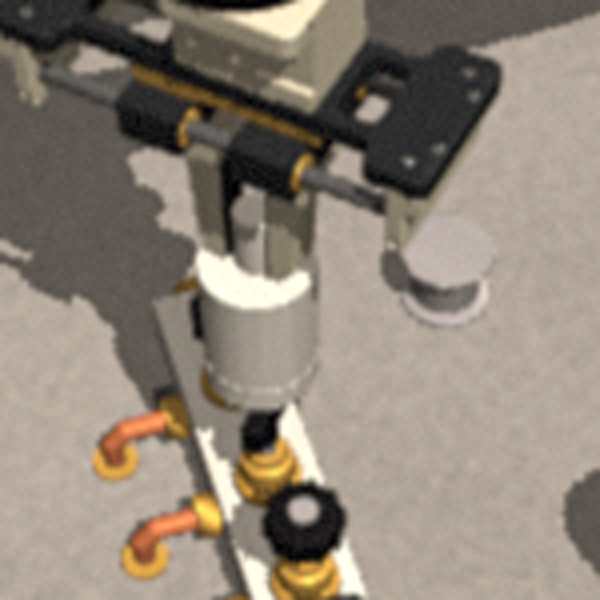

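```bash
python3 - <<'E'
from h import *
S=snap('scene');p=read_state()['ee_pos']
im=cv2.resize(S['img'][170:250,260:340],None,fx=7,fy=7,interpolation=cv2.INTER_CUBIC)[:,:,::-1].copy()
im=cv2.convertScaleAbs(im,alpha=1.5);a=np.linspace(0,2*np.pi,73)
for z,c in((p[2]-.0827,(0,0,255)),(p[2]-.0827+.078,(0,255,0))):
    q=np.array([proj(S,(p[0]+.0275*np.cos(t),p[1]+.0275*np.sin(t),z)) for t in a])
    cv2.polylines(im,[((q-[260,170]+.5)*7).round().astype(int)],False,c,1)
print(proj(S,(.5698,-.0216,.115)))
cv2.imwrite('pics/z6.png',im)
E
```

```text
[296.01577115 230.81092309]
```

View pics/z6.png

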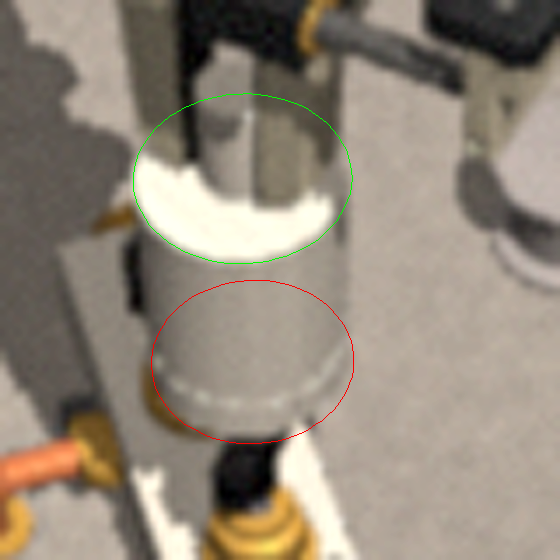

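The overlay matches the cap outline to within 1 px, so the cap is square and over the stem axis. I lower it slowly.

Request:
play_rows(
  plan=[0, 0, 0, 0.02, 0, 0.3, 0, 0, 0, 0, 0, 0, 0.4, 0, 0, 0, 0, 0, 0, 0.4, 0, 0, 0, 0, 0, 0, 0.4, 0, 0, 0, 0, 0, 0, 0.4, 0, 0, 0, 0, 0, 0, 0.4, 0, 0, 0, 0, 0, 0, 0.2, 0, 0, 0, 0, 0, 0, 0, 0],
)

```text
time_s: 28.22
ee_pos: [0.5686, -0.0207, 0.1515]
orientation: [[0.786, 0.619, -0.004], [0.619, -0.786, 0.0], [-0.003, -0.003, -1.0]]
force: [-0.0, -1.7, -1.4]
grip_width: 0.0194
grip_force: 30.0
```

```bash
python3 -c "
from h import *
go((.5697,-.022,.1277))"
```

```text
t 28.22 pos [ 0.5686 -0.0207  0.1515] yaw 38.21 tilt [-0.0038  0.0005] w 0.0194 F [-0.04 -1.66 -1.4 ] M [ 0.019 -0.025  0.023] q [-0.13  0.09  1.65 -0.    1.4   0.78]
shift units [0.   0.06 0.79] wz None
```

Request:
play_rows(
  plan=[0, 0, 0, 0, 0, 0, 0, 0, 0, 0, 0, 0, 0.15, 0, 0, 0, 0, 0, 0, 0.2, 0, 0, 0, 0, 0, 0, 0.2, 0, 0, 0, 0, 0, 0, 0.15, 0, 0, 0, 0, 0, 0, 0.08, 0, 0, 0, 0, 0, 0, 0, 0, 0, 0, 0, 0, 0, 0, 0],
)

```text
time_s: 28.88
ee_pos: [0.5699, -0.0209, 0.1305]
orientation: [[0.786, 0.618, -0.0], [0.618, -0.786, 0.0], [-0.0, -0.0, -1.0]]
force: [-0.4, 0.4, -1.7]
grip_width: 0.0193
grip_force: 30.0
```

```bash
python3 -c "
from h import *
go((.5697,-.022,.1277))"
```

```text
t 28.88 pos [ 0.5699 -0.0209  0.1305] yaw 38.2 tilt [-0.0004  0.    ] w 0.0193 F [-0.42  0.45 -1.67] M [-0.043 -0.016 -0.011] q [-0.13  0.11  1.67 -0.    1.36  0.78]
shift units [-0.03  0.02  0.09] wz None
```

Request:
play_rows(
  plan=[0, 0, 0, -0.02, 0.01, 0.02, 0, 0, 0, 0, 0, 0, 0.02, 0, 0, 0, 0, 0, 0, 0.02, 0, 0, 0, 0, 0, 0, 0.02, 0, 0, 0, 0, 0, 0, 0.02, 0, 0, 0, 0, 0, 0, 0.02, 0, 0, 0, 0, 0, 0, 0, 0, 0, 0, 0, 0, 0, 0, 0],
)

```text
time_s: 29.55
ee_pos: [0.5701, -0.0216, 0.1277]
orientation: [[0.786, 0.618, 0.001], [0.618, -0.786, -0.0], [0.0, 0.001, -1.0]]
force: [-0.8, 0.0, 2.7]
grip_width: 0.0195
grip_force: 30.0
```

```bash
python3 -c "
from h import *
go((.5697,-.022,.1277))"
```

```text
t 29.55 pos [ 0.5701 -0.0216  0.1277] yaw 38.2 tilt [ 0.0007 -0.0002] w 0.0195 F [-0.76  0.01  2.68] M [ 0.015  0.233 -0.029] q [-0.13  0.11  1.68 -0.    1.35  0.78]
shift units [-0.02  0.   -0.  ] wz None
```

Contact came at exactly the expected height, with the force moving from −1.7 to +2.7 N. I release.

Request:
play_rows(
  plan=[0, 0, 0, 0, 0, 0, 0.45, 0, 0, 0, 0, 0, 0, 0.45, 0, 0, 0, 0, 0, 0, 0.45, 0, 0, 0, 0, 0, 0, 0.45, 0, 0, 0, 0, 0, -0.3, 0.45, 0, 0, 0, 0, 0, -0.6, 0.45, 0, 0, 0, 0, 0, -0.9, 0.45, 0, 0, 0, 0, 0, -0.9, 0.45],
)

```text
time_s: 30.22
ee_pos: [0.569, -0.0214, 0.2088]
orientation: [[0.786, 0.618, -0.002], [0.618, -0.786, 0.0], [-0.001, -0.001, -1.0]]
force: [0.1, -0.8, 0.2]
grip_width: 0.0421
grip_force: 0.0
```

Request:
play_rows(
  plan=[0, 0, 0, 0, 0, -0.8, 0.45, 0, 0, 0, -0.8, 0.6, -0.5, 0.45, 0, 0, 0, -0.9, 0.67, 0, 0.45, 0, 0, 0, -0.9, 0.67, 0, 0.45, 0, 0, 0, -0.9, 0.67, 0, 0.45, 0, 0, 0, -0.9, 0.67, 0, 0.45, 0, 0, 0, -0.5, 0.4, 0, 0.45, 0, 0, 0, 0, 0, 0, 0.45],
)

```text
time_s: 30.88
ee_pos: [0.5214, -0.2029, 0.2478]
orientation: [[0.788, 0.615, 0.0], [0.615, -0.788, -0.002], [-0.001, 0.001, -1.0]]
force: [-0.1, 0.6, 0.2]
grip_width: 0.0422
grip_force: 0.0
```

```bash
python3 - <<'E'
from h import *
T=snap('top');S=snap('scene');go((.5697,-.022,.3))
a=np.linspace(0,2*np.pi,73);out=[]
for d,(x,y) in((S,(255,190)),(T,(295,170))):
    im=cv2.convertScaleAbs(cv2.resize(d['img'][y:y+75,x:x+75],None,fx=5,fy=5,interpolation=cv2.INTER_CUBIC)[:,:,::-1].copy(),alpha=1.4)
    for z,r,c in((.045,.0275,(0,0,255)),(.123,.0275,(0,255,0)),(.157,.01,(255,0,0))):
        q=np.array([proj(d,(.5699+r*np.cos(t),-.0216+r*np.sin(t),z)) for t in a])
        cv2.polylines(im,[((q-[x,y]+.5)*5).round().astype(int)],False,c,1)
    out.append(im)
cv2.imwrite('pics/z7.png',np.hstack(out))
E
```

```text
t 30.98 pos [ 0.5224 -0.1997  0.2477] yaw 38.1 tilt [0.0005 0.0002] w 0.0417 F [ 0.65  0.01 -0.74] M [-0.005 -0.042 -0.01 ] q [-0.46  0.01  1.56  0.    1.57  0.45]
shift units [ 4.9  -3.69 -1.74] wz None
```

View pics/z7.png

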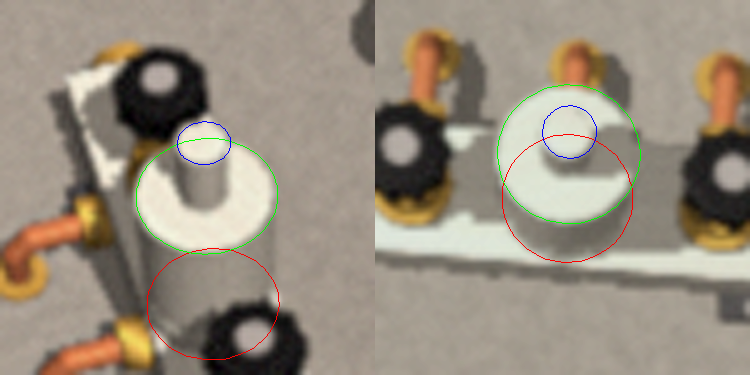

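The cap stands upright on the manifold over the valve. Its outline matches the prediction in both views, and it is clear of the neighbouring knobs.

```bash
python3 -c "
from bench import *
print(finish_job())"
```

```text
the job is handed in; nothing more can be done
None
```

I closed the bar-handled valve to an estimated 0.05–0.08 mm of seat squeeze, judged by torque since it can't be seen. The lock-off cap now stands square over it on the manifold, let go and clear of the neighbouring knobs. I handed the job in at about 31 s, having moved nothing else.

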